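Overlay two culture dishes on a light box and hold its shutter half open

TASK

Compare the two small round culture dishes from the table on the light box: with its shutter closed, set one dish flat in the middle of the glass window and stack the other squarely on top of it, letting go of both. Then slide the orange grip of the sprung shutter away from the window until its pointer stands at the red half-travel mark, never opening it fully, and finish while still holding it there, because the spring shuts it when let go. Keep the pile as it is and leave the other things on the table where they stand.

Things in the scene. Friction and masses are not known exactly. Their poses are not given: they have to be found in the camera images.
- light_box: low grey viewing box with an aluminium deck, fixed to the table, 120 (x) x 220 (y) x 36 mm high; origin at the centre of its underside, z up; its flat top deck is 36 mm above the origin. The window lies towards its +y end, the shutter's orange grip towards its -y end. Nothing stands above the deck except the grip
- window (a point): centre of the square glass window (50 x 50 mm, black bezel, flush with the deck), on the top surface of the glass, 60 mm along +y of the light box from its origin; axes as the light box. The black shutter blade is seen beneath the glass and the bright lamp panel where it is withdrawn
- grip (a point): centre of the shutter's orange grip, a ribbed block 26 mm (light box x) x 12 mm (y) x 26 mm high, standing 3 to 29 mm above the deck (this point: 16 mm above it) on a 20 x 20 mm steel foot. Closed it is 80 mm along the box's -y from the window centre; it slides level along -y to open. A pointer on its -x side shows against deck marks: black closed, red half, black fully open
- shutter (a joint): opening of the shutter in m along the light box's -y: 0 closed (start), 0.025 half travel at the red mark, 0.05 fully open at the stop. A spring closes it: about 4 N to start, rising 0.2 N per mm to 9 N at half and 14 N fully open; slight friction; it snaps shut when released
- dish_1: small round closed culture dish with pale agar, 42 mm diameter, 11 mm high, solid rigid with flat top and bottom, about 30 g, loose on the table; origin at the centre of its underside, z up. Both dishes are alike, either may go below
- dish_2: the other small culture dish, same as dish_1: 42 mm diameter, 11 mm high, origin at the centre of its underside, z up
- loupe: bystander: black eye loupe, a cone 39 mm across and 28 mm high, loose; origin at the centre of its underside. It stands in any of the three spots that it and the dishes share
- bottle_a: bystander: clear sample bottle with black cap, 33 mm diameter, 62 mm high, loose, behind on the left; origin at the centre of its underside
- bottle_b: bystander: sample bottle with cream filling and black cap, 33 mm diameter, 62 mm high, loose, behind on the left; origin at the centre of its underside
- timer: bystander: white bench timer, 58 x 66 x 20 mm, loose, behind the light box; origin at the centre of its underside
- tally: bystander: grey hand tally counter, 44 x 54 x 27 mm, loose, behind on the right; origin at the centre of its underside

How it is judged:
On the way, in this order (a step that is already met when the one before it is completed fails the run):
1. one dish lies flat in the middle of the window, let go, with the shutter closed (((horizontal distance between dish_1 and window below 0.008 m and z of dish_1 in the frame of window between -0.002 and 0.003 m and angle between dish_1's own z axis and vertical below 0.08 rad and contact force between dish_1 and the fingers below 0.1 N and linear speed of dish_1 below 0.02 m/s) or (horizontal distance between dish_2 and window below 0.008 m and z of dish_2 in the frame of window between -0.002 and 0.003 m and angle between dish_2's own z axis and vertical below 0.08 rad and contact force between dish_2 and the fingers below 0.1 N and linear speed of dish_2 below 0.02 m/s)) and value of joint shutter below 0.004 m), for 0.2 s.
2. the other dish is stacked squarely on it, let go, with the shutter still closed (((horizontal distance between dish_1 and window below 0.008 m and z of dish_1 in the frame of window between -0.002 and 0.003 m and angle between each of dish_1, dish_2's own z axis and vertical below 0.08 rad and contact force between each of dish_1, dish_2 and the fingers below 0.1 N and linear speed of each of dish_1, dish_2 below 0.02 m/s and horizontal distance between dish_2 and dish_1 below 0.005 m and z of dish_2 in the frame of window between 0.009 and 0.0135 m) or (horizontal distance between dish_2 and window below 0.008 m and z of dish_2 in the frame of window between -0.002 and 0.003 m and angle between each of dish_2, dish_1's own z axis and vertical below 0.08 rad and contact force between each of dish_2, dish_1 and the fingers below 0.1 N and linear speed of each of dish_2, dish_1 below 0.02 m/s and horizontal distance between dish_1 and dish_2 below 0.005 m and z of dish_1 in the frame of window between 0.009 and 0.0135 m)) and value of joint shutter below 0.004 m), for 0.2 s.
3. the fingers hold the shutter at half travel (value of joint shutter between 0.021 and 0.029 m and contact force between the fingers and shutter above 3 N), for 0.3 s.
At the end, for the whole second after the job is handed in: The shutter stands still at half travel (21 to 29 mm open), held there by the fingers with more than 3 N; one dish lies flat on the glass within 8 mm of the window's centre, the other flat on top of it within 5 mm of its axis, both let go and at rest (all of step 3 and ((horizontal distance between dish_1 and window below 0.008 m and z of dish_1 in the frame of window between -0.002 and 0.003 m and angle between each of dish_1, dish_2's own z axis and vertical below 0.08 rad and contact force between each of dish_1, dish_2 and the fingers below 0.1 N and linear speed of each of dish_1, dish_2 below 0.02 m/s and horizontal distance between dish_2 and dish_1 below 0.005 m and z of dish_2 in the frame of window between 0.009 and 0.0135 m) or (horizontal distance between dish_2 and window below 0.008 m and z of dish_2 in the frame of window between -0.002 and 0.003 m and angle between each of dish_2, dish_1's own z axis and vertical below 0.08 rad and contact force between each of dish_2, dish_1 and the fingers below 0.1 N and linear speed of each of dish_2, dish_1 below 0.02 m/s and horizontal distance between dish_1 and dish_2 below 0.005 m and z of dish_1 in the frame of window between 0.009 and 0.0135 m)) and velocity of joint shutter between -0.01 and 0.01 m/s); the arm keeps its last pose, push and grip.
It fails at once if the shutter is opened fully (beyond 46 mm) (value of joint shutter above 0.046 m).
It fails at once if a bystander is displaced by more than 20 mm or tipped (distance of any of loupe, bottle_a, bottle_b, timer, tally from where it was at the start of the episode above 0.02 m or angle between any of loupe, bottle_a, bottle_b, timer, tally's own z axis and vertical above 0.4 rad).
It also fails if it takes over 69 s, if anything falls off the work surface, if the arm or the gripper's body presses on something with over 40 N, if the wrist force passes 120 N, or if a joint passes its speed limit or range.

ROBOT

A 6-joint arm with a two-finger parallel gripper is mounted at the origin on a cart in front of the work surface, level with it; the furniture and walls round the work are solid. World frame = base frame: x ahead of the robot, y to its left, z up, the work surface at z = 0. Lengths are in m, angles in rad, forces in N, time in s.
With the tool pointing down it reaches from about 0.3 to 0.825 m from the base axis. Payload 5.4 kg.
Tool frame: the origin (TCP) lies between the finger pads; the fingertips stand 11 mm ahead of it and the grasp point (between the pads) lies 8 mm behind it; z points along the fingers, y is the line along which they close (so a half turn about z gives the same grasp; the last joint's range is limited). The gripper opens to 92 mm and grips with 3 to 60 N. Pads are 20 mm wide; open, the fingers measure 128 mm over their backs; the gripper's body (75 mm by 189 mm) begins 69 mm behind the grasp point.
Start: joints at [1.037, 0.158, 1.597, -0, 1.386, -0.21], TCP at [0.183, 0.545, 0.226] pointing down, gripper open.
Joint ranges: [-2.91, 2.91], [-0.94, 2.29], [0.18, 2.7], [-1.29, 4.43], [0.17, 2.64], [-3, 3]. Speed limits (rad/s): [2.57, 2.57, 3.14, 3.14, 3.14, 3.14].

INTERFACE

Orientations are given as a rotation vector (axis times angle).
In Python, from station import bot gives the robot as it stands.
- The arm moves only by the tool jog_arm, never from a script. Its argument "targets" is a list of rows, each a list of 3 entries, a list of its own where there are three numbers: the shift along the world's x, y, z as a fraction of full scale, then the turn, a rotation vector about the world's x, y, z as a fraction of full scale, then the gripper command: -1 is fully open, 1 is shut, values between are in proportion. A call has exactly 5 rows; each row is the pose to reach, as a shift and turn from the pose commanded when the call began; what a row does not reach only later rows make up. Full scale, the value 1, is 40 cm for a shift and 0.5 rad for a turn. A row lasts 1/8 s, in which the tool goes at most 62.5 mm and 10.7 degrees, less where a joint would pass 70% of its speed; a pose out of reach is approached as far as the arm can. A call with a number of a shift or a turn outside -1 to 1 is refused whole. A call with a gripper value outside its range is refused whole. The fingers move at their own pace and stop on an object; "force" is the grip in N (left out, the last holds). Time passes only in rows, so rows that repeat a pose let the fingers close, or fill a call up. It gives the time, the measured TCP pose, the force, the opening and the grip force at its end, in the units of the state.
- bot.observe(): the state, without advancing time (a new reading comes with each control period).
- bot.camera(name): name is "side" or "top" or "wrist"; returns a dict with "frame" (400x640x3 uint8, red, green, blue), "mtx" (3x3 intrinsics, pixels), "k1" (the pictures are not rectified: a ray, as slopes to the right and down, at radius r is drawn at 1 + k1 r^2 times it, then the intrinsics apply), "cam_to_world" (4x4, takes a point from camera to world coordinates); the wrist camera has in their place "T_tool_cam" (4x4, takes a point from camera to tool coordinates, whose origin is the TCP and whose axes are the flange's). Camera axes: x right, y up, looking along -z (the intrinsics and any distortion apply to the point x, -y, -z); pixel columns grow to the right and rows downward; lengths in m; the calibration is good to about 2 mm. A picture is of the moment at which its call begins: read the wrist's pose just before it. There is no depth.
- bot.finish_job(): hands the job in; it is judged then, once.
Trained networks look in a picture, given as the dict that the camera call returned (one of the last four; its "shot" number tells which), for a name from the list of things; names that differ only in an ending like _2 or _b are one class to them, and where a whole thing is asked for, a point or a joint stands for the part that bears it (a point fixed in the world has none). Each returns a list of dicts, best first, with "confidence" (0 to 1); they miss things now and then, are a little off and sometimes report something else, mostly with a low value. They report only what shows in the picture. A call takes as long as a camera call.
- bot.boxes_of(picture, query): "centre" ([x, y, z] in m, in the coordinates of the camera as it stood for that picture, good to about 4 mm: the middle of the surface that is visible of it).
- bot.outline_of(picture, query): "pixels" (400x640 bool, what is visible of it).
- bot.spot_point(picture, query): "centre" ([x, y, z] in m, in the coordinates of the camera as it stood for that picture, good to about 4 mm: a listed point, or the origin of a listed thing).
The state is a dict: "t": time; "joint_pos": joint angles; "joint_vel": joint speeds; "tau": joint torques, N m; "tcp_pos": TCP position; "tcp_rot": TCP orientation; "force": force on the tool from outside, world axes, zero at the start; "ft_torque": the same for the moment, N m; "gripper_width": finger opening in m; "grasp_force": force on a finger pad.
Only numpy, scipy, OpenCV 4.12 (cv2) and the standard library are available. Lean on these libraries where they do the work, as an engineer would, in place of code of your own. Each camera call takes 0.05 s, during which the arm holds its last target. There are 200 camera calls.

## Working session

There is one attempt and no reset: what is moved stays moved. The work goes in short steps, Python scripts to look and compute and a tool call to move; the robot and the scene stay as the last step left them, time stands still between calls to the robot, and variables do not carry over. Pictures are saved under pics/ and viewed, at most 10 in all, crops included, and the job is handed in when it is done.

Besides the shell and the picture viewer there is one more tool, called as name(argument=value, ...) on one line, values as JSON. jog_arm: Moves the arm, as the interface text tells. Shift numbers are shares of 40 cm and turn numbers shares of 0.5 rad, none past 1 either way. Its arguments: {"type":"object","properties":{"targets":{"type":"array"},"force":{"type":"number"}},"required":["targets"]}

```bash
mkdir -p pics
cat > h.py <<'E'
import numpy as np, cv2
from scipy.spatial.transform import Rotation as R
from station import bot
def T_of(pic,st=None):
    if "cam_to_world" in pic: return np.array(pic["cam_to_world"])
    T=np.eye(4); T[:3,:3]=R.from_rotvec(st["tcp_rot"]).as_matrix(); T[:3,3]=st["tcp_pos"]
    return T@np.array(pic["T_tool_cam"])
def w(T,c): return T[:3,:3]@np.array(c)+T[:3,3]
def save(pic,name): cv2.imwrite("pics/"+name,pic["frame"][:,:,::-1])
def pix2plane(pic,T,u,v,z):
    K=np.array(pic["mtx"]); d=np.array([pic["k1"],0,0,0],float)
    p=cv2.undistortPoints(np.array([[[u,v]]],float),K,d)[0,0]
    r=T[:3,:3]@np.array([p[0],-p[1],-1]); o=T[:3,3]
    return o+r*(z-o[2])/r[2]
E
python3 - <<'E'
from h import *
s=bot.observe(); print(s)
for n in ("top","side"):
    p=bot.camera(n); save(p,n+"0.png"); T=T_of(p); print(n,T[:3,3])
    for q in ("window","grip","light_box","dish_1","loupe","bottle_a","timer","tally"):
        print(q,[(np.round(w(T,d["centre"]),3).tolist(),round(d["confidence"],2)) for d in bot.spot_point(p,q)])
E
```

```text
{'t': 0.0, 'joint_pos': array([ 1.03687224e+00,  1.59070484e-01,  1.59821680e+00,  7.94205210e-06,
        1.38617919e+00, -2.10115390e-01]), 'joint_vel': array([-1.11867985e-03,  1.77857474e-03,  4.55690816e-05,  3.25627913e-04,
        3.68234419e-04,  1.62956441e-03]), 'tau': array([ 1.44676069e-03, -3.85558784e+01, -3.22114921e+01,  7.04074278e-02,
        3.76890565e-02, -1.51739418e-04]), 'tcp_pos': array([0.18266843, 0.54458283, 0.22461458]), 'tcp_rot': array([-5.06309376e-01, -3.09982626e+00,  2.73699321e-03]), 'force': array([-0.01491426,  0.09590735, -0.5009124 ]), 'ft_torque': array([-0.02506966,  0.00263763, -0.06026201]), 'grasp_force': 0.0, 'gripper_width': 0.0919543821265821}
top [ 0.48698667 -0.03459287  1.28952972]
window [([0.511, -0.12, 0.034], 0.97)]
grip [([0.512, -0.203, 0.05], 0.36)]
light_box [([0.512, -0.181, 0.003], 0.63)]
dish_1 [([0.524, -0.46, -0.002], 0.41), ([0.442, 0.194, -0.002], 0.4)]
loupe [([0.534, 0.369, 0.0], 0.47)]
bottle_a [([0.657, 0.294, -0.002], 0.62), ([0.718, 0.314, 0.003], 0.5)]
timer [([0.74, -0.074, 0.0], 0.62)]
tally [([0.717, 0.315, 0.003], 0.71), ([0.679, -0.453, -0.001], 0.64)]
side [0.22445273 0.57207956 0.71667319]
window [([0.509, -0.121, 0.039], 0.87)]
grip []
light_box [([0.512, -0.183, -0.004], 0.88), ([0.522, -0.45, 0.003], 0.5)]
dish_1 [([0.442, 0.195, -0.0], 0.83), ([0.521, -0.453, 0.002], 0.64)]
loupe [([0.537, 0.366, -0.0], 0.59), ([0.737, -0.072, 0.001], 0.37)]
bottle_a [([0.662, 0.295, -0.002], 0.61), ([0.721, 0.313, 0.001], 0.53)]
timer [([0.735, -0.072, 0.002], 0.58), ([0.661, 0.295, 0.0], 0.51)]
tally [([0.682, -0.453, -0.0], 0.64)]
```

View pics/top0.png

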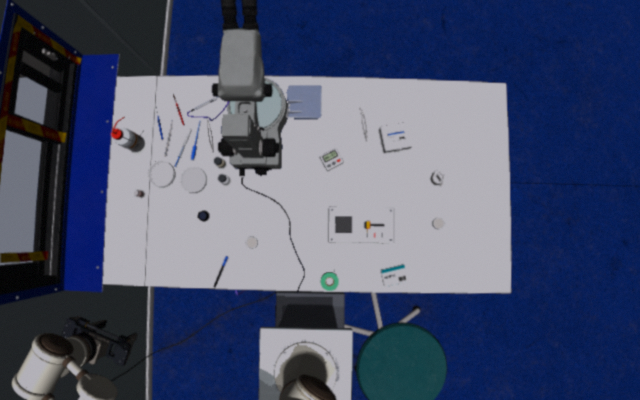

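View pics/side0.png

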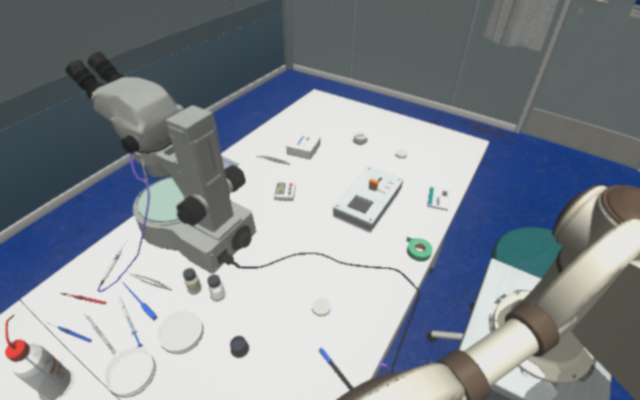

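The top view shows the dishes at px (252,242) and (438,223), the loupe at (204,215), the window at (344,225) and the grip at (368,225). The side view agrees. I'll take the left dish first.

jog_arm(targets=[[[0.13, -0.175, 0], [0, 0, 0.13], -1], [[0.26, -0.35, 0], [0, 0, 0.26], -1], [[0.38, -0.51, -0.02], [0, 0, 0.4], -1], [[0.5, -0.65, -0.05], [0, 0, 0.53], -1], [[0.59, -0.79, -0.1], [0, 0, 0.646], -1]], force=10)

```text
t: 1.52
tcp_pos: [0.3712, 0.2954, 0.2029]
tcp_rot: [-0.002, 3.14, 0.001]
force: [0.3, 0.3, 0.1]
gripper_width: 0.0921
grasp_force: 0.0
```

jog_arm(targets=[[[0, 0, 0], [0, 0, 0], -1], [[0, 0, 0], [0, 0, 0], -1], [[0, 0, 0], [0, 0, 0], -1], [[0, 0, 0], [0, 0, 0], -1], [[0, 0, 0], [0, 0, 0], -1]])

```text
t: 2.15
tcp_pos: [0.3693, 0.2975, 0.2025]
tcp_rot: [-0.001, 3.141, 0.0]
force: [-0.3, 0.1, -0.2]
gripper_width: 0.0919
grasp_force: 0.0
```

```bash
cat >> h.py <<'E'
def look(name,*qs):
    s=bot.observe(); p=bot.camera("wrist"); save(p,name); T=T_of(p,s)
    M=R.from_rotvec(s["tcp_rot"]).as_matrix()
    print("t",s["t"],"tcp",np.round(s["tcp_pos"],4),"ytool",np.round(M[:,1],3),"z",np.round(M[:,2],3),"cam",np.round(T[:3,3],3),"w",s["gripper_width"])
    for q in qs:
        print(q,[(np.round(w(T,d["centre"]),4).tolist(),round(d["confidence"],2)) for d in bot.spot_point(p,q)])
    return p,T,s
def circ(p,T,q,z):
    "disc centre from the minimum enclosing circle of the outline at height z"
    for o in bot.outline_of(p,q):
        m=o["pixels"].astype(np.uint8); c=max(cv2.findContours(m,0,2)[0],key=cv2.contourArea)
        P=np.array([pix2plane(p,T,*a[0],z)[:2] for a in c]); e=cv2.minEnclosingCircle(P.astype(np.float32))
        print("circ",np.round(e[0],4),"r",round(e[1],4),round(o["confidence"],2))
E
python3 - <<'E'
from h import *
p,T,s=look("w1.png","dish_1","window")
circ(p,T,"dish_1",0.011)
E
```

```text
t 2.15 tcp [0.3693 0.2975 0.2025] ytool [-0.001  1.     0.   ] z [ 0.  0. -1.] cam [0.299 0.297 0.363] w 0.09191597680197433
dish_1 [([0.443, 0.1929, 0.0028], 0.71)]
window []
circ [0.4411 0.2033] r 0.019 0.53
```

View pics/w1.png

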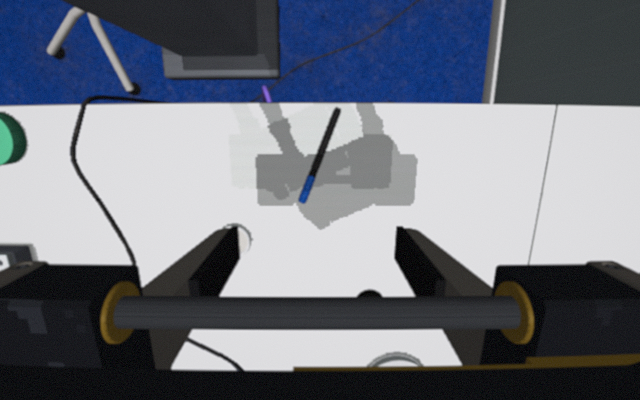

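The wrist view shows the dish half hidden behind the left finger at (240,240), so I'll move over it for a closer look.

jog_arm(targets=[[[0.06, -0.13, -0.05], [0, 0, 0], -1], [[0.12, -0.259, -0.12], [0, 0, 0], -1], [[0.12, -0.259, -0.12], [0, 0, 0], -1], [[0.12, -0.259, -0.12], [0, 0, 0], -1], [[0.12, -0.259, -0.12], [0, 0, 0], -1]])

```text
t: 2.98
tcp_pos: [0.4178, 0.1944, 0.1552]
tcp_rot: [-0.001, 3.14, 0.001]
force: [0.4, 0.1, 0.1]
gripper_width: 0.092
grasp_force: 0.0
```

Run:
```python
from h import *
p,T,s=look("w2.png","dish_1")
circ(p,T,"dish_1",0.011)
```

```text
t 2.975 tcp [0.4178 0.1944 0.1552] ytool [-0.001  1.     0.001] z [ 0.001  0.001 -1.   ] cam [0.347 0.194 0.315] w 0.09199798333802583
dish_1 [([0.4442, 0.1939, 0.0042], 0.85)]
circ [0.4419 0.1941] r 0.0222 0.8
```

View pics/w2.png

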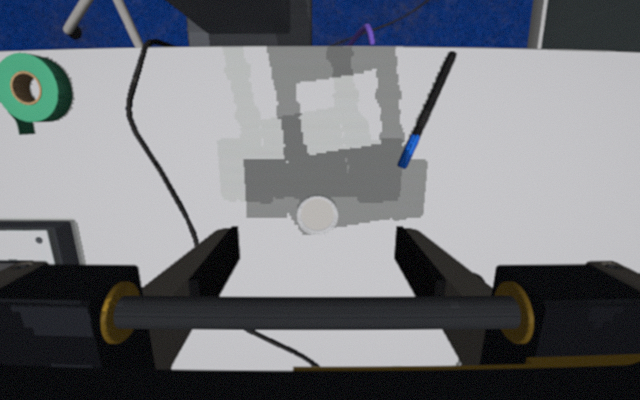

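The dish is clear at (317,215). It sits at (0.4425, 0.194), so I'll go down and grasp it.

jog_arm(targets=[[[0.062, 0, -0.12], [0, 0, 0], -1], [[0.062, 0, -0.24], [0, 0, 0], -1], [[0.062, 0, -0.31], [0, 0, 0], -1], [[0.062, 0, -0.351], [0, 0, 0], -1], [[0.062, 0, -0.351], [0, 0, 0], -1]], force=10)

```text
t: 3.75
tcp_pos: [0.4424, 0.1935, 0.0138]
tcp_rot: [-0.0, -3.141, 0.0]
force: [0.1, -0.4, 1.0]
gripper_width: 0.0923
grasp_force: 0.0
```

jog_arm(targets=[[[0, 0, 0], [0, 0, 0], 1], [[0, 0, 0], [0, 0, 0], 1], [[0, 0, 0], [0, 0, 0], 1], [[0, 0, 0], [0, 0, 0], 1], [[0, 0, 0], [0, 0, 0], 1]])

```text
t: 4.38
tcp_pos: [0.4426, 0.1932, 0.014]
tcp_rot: [0.001, 3.141, 0.0]
force: [0.2, 0.6, 0.3]
gripper_width: 0.0439
grasp_force: 0.2
```

jog_arm(targets=[[[0, 0, 0], [0, 0, 0], 1], [[0, 0, 0], [0, 0, 0], 1], [[0, 0, 0.1], [0, 0, 0], 1], [[0, 0, 0.2], [0, 0, 0], 1], [[0, -0.12, 0.3], [0, 0, 0], 1]])

```text
t: 5.0
tcp_pos: [0.4424, 0.1462, 0.1352]
tcp_rot: [-0.006, 3.141, 0.001]
force: [1.6, 0.1, -0.2]
gripper_width: 0.0414
grasp_force: 10.0
```

jog_arm(targets=[[[0.01, -0.14, 0.05], [0, 0, 0], 1], [[0.02, -0.28, 0.05], [0, 0, 0], 1], [[0.04, -0.42, 0.05], [0, 0, 0], 1], [[0.06, -0.56, 0.05], [0, 0, 0], 1], [[0.08, -0.664, 0.05], [0, 0, 0], 1]])

```text
t: 5.62
tcp_pos: [0.4744, -0.1227, 0.1539]
tcp_rot: [0.004, 3.141, -0.0]
force: [-0.4, 1.1, -0.6]
gripper_width: 0.0415
grasp_force: 10.0
```

jog_arm(targets=[[[0, 0, 0], [0, 0, 0], 1], [[0, 0, 0], [0, 0, 0], 1], [[0, 0, 0], [0, 0, 0], 1], [[0, 0, 0], [0, 0, 0], 1], [[0, 0, 0], [0, 0, 0], 1]])

```text
t: 6.25
tcp_pos: [0.4746, -0.1198, 0.154]
tcp_rot: [-0.0, 3.142, 0.0]
force: [0.8, -0.6, 0.0]
gripper_width: 0.0416
grasp_force: 10.0
```

Run:
```python
from h import *
p,T,s=look("w3.png","dish_1","window","grip","light_box")
circ(p,T,"dish_1",s["tcp_pos"][2]-.003)
```

```text
t 6.25 tcp [ 0.4746 -0.1198  0.154 ] ytool [-0.  1.  0.] z [ 0.  0. -1.] cam [ 0.404 -0.12   0.314] w 0.04157655956556092
dish_1 [([0.5209, -0.4543, 0.0017], 0.95), ([0.4762, -0.1186, 0.1423], 0.69)]
window [([0.5112, -0.201, 0.0509], 0.73)]
grip [([0.5098, -0.2026, 0.0499], 0.73)]
light_box [([0.5139, -0.1832, -0.0022], 0.79), ([0.5098, -0.2014, 0.0497], 0.45)]
circ [ 0.4679 -0.2979] r 0.0133 0.98
circ [ 0.474  -0.1205] r 0.0222 0.82
```

View pics/w3.png

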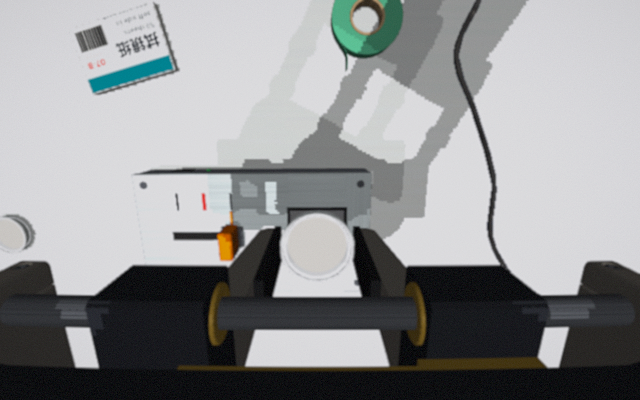

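The held dish is at (317,245) and partly covers the window, whose bezel top corners are at (288,208) and (347,208). The box's front deck corners are at (133,173) and (371,171), and the red mark is at (204,202). I'll use these edges to refine the window position.

Run:
```python
from h import *
p=bot.camera("wrist"); s=bot.observe(); T=T_of(p,s)
for n,u,v in (("cL",133,173),("cR",371,171),("bL",288,208),("bR",347,208),("red",204,202),("blk",178,202)): print(n,np.round(pix2plane(p,T,u,v,.036),4))
p=bot.camera("top");T=T_of(p)
for q in ("window","light_box"): print(q,[np.round(w(T,d["centre"]),4) for d in bot.spot_point(p,q)])
o=bot.outline_of(p,"light_box")[0]["pixels"].astype(np.uint8);c=max(cv2.findContours(o,0,2)[0],key=cv2.contourArea)
P=np.array([pix2plane(p,T,*a[0],.036)[:2] for a in c]);print(cv2.minAreaRect(P.astype(np.float32)))
```

```text
cL [ 0.4502 -0.2899  0.036 ]
cR [ 0.4489 -0.0717  0.036 ]
bL [ 0.4837 -0.1479  0.036 ]
bR [ 0.4838 -0.0927  0.036 ]
red [ 0.4779 -0.2263  0.036 ]
blk [ 0.4779 -0.251   0.036 ]
window [array([ 0.5115, -0.1222,  0.0352])]
light_box [array([ 0.5113, -0.182 ,  0.0006])]
((0.5123890042304993, -0.2106214463710785), (0.11839574575424194, 0.15654750168323517), 1.0964184999465942)
```

jog_arm(targets=[[[0.088, -0.003, -0.08], [0, 0, 0], 1], [[0.088, -0.003, -0.17], [0, 0, 0], 1], [[0.088, -0.003, -0.235], [0, 0, 0], 1], [[0.088, -0.003, -0.254], [0, 0, 0], 1], [[0.088, -0.003, -0.258], [0, 0, 0], 1]])

```text
t: 7.42
tcp_pos: [0.5099, -0.1217, 0.051]
tcp_rot: [0.001, 3.141, -0.0]
force: [-0.1, 0.8, -0.4]
gripper_width: 0.0417
grasp_force: 10.0
```

jog_arm(targets=[[[0, 0, 0], [0, 0, 0], 1], [[0, 0, 0], [0, 0, 0], 1], [[0, 0, 0], [0, 0, 0], 1], [[0, 0, 0], [0, 0, 0], -0.3], [[0, 0, 0], [0, 0, 0], -0.3]])

```text
t: 8.05
tcp_pos: [0.5099, -0.1216, 0.0509]
tcp_rot: [0.001, 3.141, -0.0]
force: [0.1, -0.5, 0.1]
gripper_width: 0.0589
grasp_force: 0.0
```

jog_arm(targets=[[[0, 0, 0], [0, 0, 0], -0.3], [[0, 0, 0], [0, 0, 0], -0.3], [[0, 0, 0.05], [0, 0, 0], -0.3], [[0, 0, 0.15], [0, 0, 0], -0.3], [[-0.088, 0, 0.26], [0, 0, 0], -1]])

```text
t: 8.68
tcp_pos: [0.475, -0.1218, 0.1559]
tcp_rot: [-0.0, 3.141, -0.0]
force: [0.5, -0.6, 0.7]
gripper_width: 0.0676
grasp_force: 0.0
```

jog_arm(targets=[[[0, 0, 0], [0, 0, 0], -1], [[0, 0, 0], [0, 0, 0], -1], [[0, 0, 0], [0, 0, 0], -1], [[0, 0, 0], [0, 0, 0], -1], [[0, 0, 0], [0, 0, 0], -1]])

```text
t: 9.3
tcp_pos: [0.4744, -0.1214, 0.154]
tcp_rot: [-0.001, -3.14, -0.001]
force: [-0.6, 0.2, -0.6]
gripper_width: 0.092
grasp_force: 0.0
```

Run:
```python
from h import *
p,T,s=look("w4.png","dish_1","window","grip")
circ(p,T,"dish_1",.047)
```

```text
t 9.3 tcp [ 0.4744 -0.1214  0.154 ] ytool [0.001 1.    0.001] z [-0.001  0.001 -1.   ] cam [ 0.404 -0.122  0.314] w 0.09203065034566354
dish_1 [([0.5127, -0.1187, 0.0378], 0.81), ([0.5239, -0.4552, 0.0017], 0.73)]
window []
grip [([0.5092, -0.2023, 0.0476], 0.57)]
circ [ 0.5092 -0.1224] r 0.022 0.94
circ [ 0.5091 -0.412 ] r 0.0222 0.88
```

View pics/w4.png

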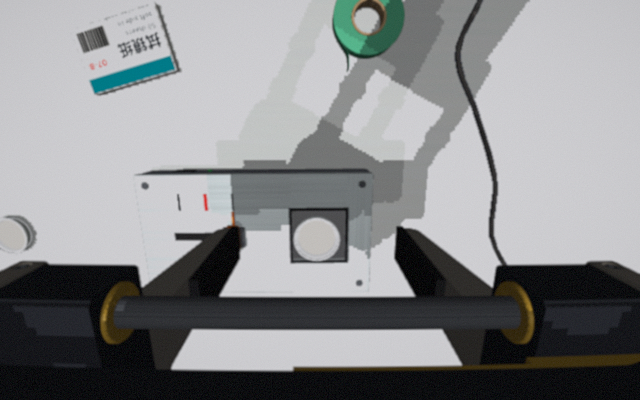

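The dish lies within the bezel: its centre is at (317,239), against a bezel centre of (319,236). Next is the second dish.

jog_arm(targets=[[[0.01, -0.14, 0], [0, 0, 0], -1], [[0.02, -0.28, 0], [0, 0, 0], -1], [[0.03, -0.42, 0], [0, 0, 0], -1], [[0.04, -0.56, 0], [0, 0, 0], -1], [[0.05, -0.7, 0], [0, 0, 0], -1]])

```text
t: 10.18
tcp_pos: [0.4945, -0.4035, 0.1548]
tcp_rot: [0.002, 3.141, -0.0]
force: [1.5, -0.4, 0.8]
gripper_width: 0.0921
grasp_force: 0.0
```

jog_arm(targets=[[[0.006, -0.1, 0], [0, 0, 0], -1], [[0.006, -0.134, 0], [0, 0, 0], -1], [[0.006, -0.134, 0], [0, 0, 0], -1], [[0.006, -0.134, 0], [0, 0, 0], -1], [[0.006, -0.134, 0], [0, 0, 0], -1]])

```text
t: 10.8
tcp_pos: [0.4974, -0.4538, 0.1549]
tcp_rot: [0.001, -3.142, -0.0]
force: [-0.2, -0.7, 0.8]
gripper_width: 0.0917
grasp_force: 0.0
```

Run:
```python
from h import *
p,T,s=look("w5.png","dish_1")
circ(p,T,"dish_1",.011)
```

```text
t 10.8 tcp [ 0.4974 -0.4538  0.1549] ytool [-0.001  1.     0.   ] z [-0.  0. -1.] cam [ 0.427 -0.454  0.315] w 0.09170037346727285
dish_1 [([0.5204, -0.4548, 0.0017], 0.64)]
circ [ 0.5216 -0.4549] r 0.0217 0.65
```

jog_arm(targets=[[[0.061, -0.003, -0.12], [0, 0, 0], -1], [[0.061, -0.003, -0.24], [0, 0, 0], -1], [[0.061, -0.003, -0.31], [0, 0, 0], -1], [[0.061, -0.003, -0.351], [0, 0, 0], -1], [[0.061, -0.003, -0.351], [0, 0, 0], -1]])

```text
t: 11.58
tcp_pos: [0.5215, -0.4564, 0.0143]
tcp_rot: [0.001, 3.142, -0.0]
force: [0.0, 0.4, 0.8]
gripper_width: 0.0919
grasp_force: 0.0
```

jog_arm(targets=[[[0, 0, 0], [0, 0, 0], 1], [[0, 0, 0], [0, 0, 0], 1], [[0, 0, 0], [0, 0, 0], 1], [[0, 0, 0], [0, 0, 0], 1], [[0, 0, 0], [0, 0, 0], 1]])

```text
t: 12.2
tcp_pos: [0.5214, -0.4563, 0.0144]
tcp_rot: [0.001, 3.142, 0.0]
force: [0.3, 0.1, 0.2]
gripper_width: 0.0443
grasp_force: 0.1
```

jog_arm(targets=[[[0, 0, 0], [0, 0, 0], 1], [[0, 0, 0], [0, 0, 0], 1], [[0, 0, 0.1], [0, 0, 0], 1], [[0, 0, 0.22], [0, 0, 0], 1], [[0, 0.1, 0.33], [0, 0, 0], 1]])

```text
t: 12.82
tcp_pos: [0.5211, -0.4184, 0.1483]
tcp_rot: [0.006, 3.14, -0.004]
force: [0.9, 0.4, 0.1]
gripper_width: 0.0414
grasp_force: 10.0
```

jog_arm(targets=[[[-0.01, 0.14, 0.02], [0, 0, 0], 1], [[-0.03, 0.28, 0.02], [0, 0, 0], 1], [[-0.06, 0.42, 0.02], [0, 0, 0], 1], [[-0.09, 0.56, 0.02], [0, 0, 0], 1], [[-0.12, 0.68, 0.02], [0, 0, 0], 1]])

```text
t: 13.45
tcp_pos: [0.4727, -0.1425, 0.1543]
tcp_rot: [0.001, 3.141, 0.0]
force: [0.6, 1.2, -0.8]
gripper_width: 0.0414
grasp_force: 10.0
```

jog_arm(targets=[[[0, 0.05, 0], [0, 0, 0], 1], [[0, 0.052, 0], [0, 0, 0], 1], [[0, 0.052, 0], [0, 0, 0], 1], [[0, 0.052, 0], [0, 0, 0], 1], [[0, 0.052, 0], [0, 0, 0], 1]])

```text
t: 14.08
tcp_pos: [0.4735, -0.1245, 0.1543]
tcp_rot: [-0.003, -3.141, 0.0]
force: [-0.1, -0.1, 0.2]
gripper_width: 0.0416
grasp_force: 10.0
```

Run:
```python
from h import *
p,T,s=look("w6.png","dish_1","grip")
circ(p,T,"dish_1",s["tcp_pos"][2]-.003)
circ(p,T,"dish_1",.047)
```

```text
t 14.075 tcp [ 0.4735 -0.1245  0.1543] ytool [ 0.002  1.    -0.   ] z [-0. -0. -1.] cam [ 0.403 -0.124  0.315] w 0.0415947513864625
dish_1 [([0.4744, -0.126, 0.1412], 0.57)]
grip [([0.5116, -0.2, 0.0509], 0.58)]
circ [ 0.4731 -0.125 ] r 0.0223 0.74
circ [ 0.5178 -0.1254] r 0.0364 0.74
```

View pics/w6.png

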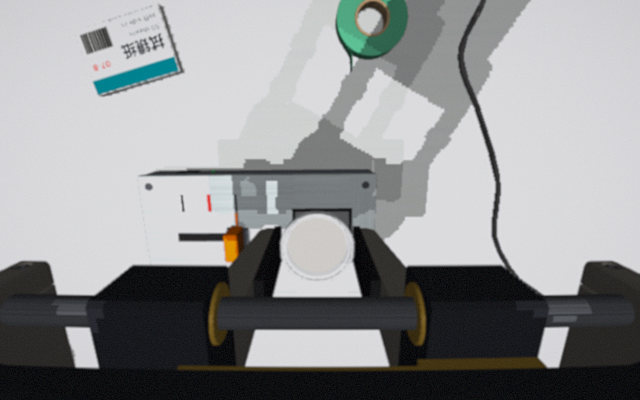

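The second dish is held at (317,245), with the same offset in the fingers as the first, so I'll stack it at the same TCP x,y.

jog_arm(targets=[[[0.091, 0.007, -0.08], [0, 0, 0], 1], [[0.091, 0.007, -0.16], [0, 0, 0], 1], [[0.091, 0.007, -0.21], [0, 0, 0], 1], [[0.091, 0.007, -0.226], [0, 0, 0], 1], [[0.091, 0.007, -0.23], [0, 0, 0], 1]])

```text
t: 14.95
tcp_pos: [0.5099, -0.1209, 0.0626]
tcp_rot: [0.001, 3.141, -0.0]
force: [-0.6, 0.1, -0.7]
gripper_width: 0.0414
grasp_force: 10.0
```

jog_arm(targets=[[[0, 0, 0], [0, 0, 0], 1], [[0, 0, 0], [0, 0, 0], 1], [[0, 0, 0], [0, 0, 0], 1], [[0, 0, 0], [0, 0, 0], 1], [[0, 0, 0], [0, 0, 0], 1]])

```text
t: 15.58
tcp_pos: [0.5098, -0.1208, 0.0624]
tcp_rot: [0.001, 3.142, -0.0]
force: [-0.6, 0.1, -0.6]
gripper_width: 0.0414
grasp_force: 10.0
```

jog_arm(targets=[[[0, -0.002, 0], [0, 0, 0], 1], [[0, -0.002, -0.001], [0, 0, 0], 1], [[0, -0.002, -0.001], [0, 0, 0], 1], [[0, -0.002, -0.001], [0, 0, 0], -0.3], [[0, -0.002, -0.001], [0, 0, 0], -0.3]])

```text
t: 16.2
tcp_pos: [0.5098, -0.1216, 0.062]
tcp_rot: [0.001, 3.141, -0.0]
force: [-0.7, -0.9, -0.8]
gripper_width: 0.0588
grasp_force: 0.0
```

jog_arm(targets=[[[0, 0, 0], [0, 0, 0], -0.3], [[0, 0, 0], [0, 0, 0], -0.3], [[0, 0, 0.05], [0, 0, 0], -0.3], [[0, 0, 0.15], [0, 0, 0], -0.3], [[-0.088, 0, 0.24], [0, 0, 0], -0.3]])

```text
t: 16.82
tcp_pos: [0.4755, -0.122, 0.1597]
tcp_rot: [-0.0, 3.14, -0.001]
force: [0.2, -0.6, 0.6]
gripper_width: 0.0597
grasp_force: 0.0
```

jog_arm(targets=[[[0, -0.1, 0], [0, 0, 0], 0.1], [[0, -0.2, 0], [0, 0, 0], 0.1], [[0, -0.2, 0], [0, 0, 0], 0.1], [[0, -0.2, 0], [0, 0, 0], 0.1], [[0, -0.2, 0], [0, 0, 0], 0.1]])

```text
t: 17.45
tcp_pos: [0.4745, -0.2005, 0.1577]
tcp_rot: [0.001, -3.141, -0.001]
force: [-0.1, -0.4, 0.0]
gripper_width: 0.0413
grasp_force: 0.0
```

Run:
```python
from h import *
p,T,s=look("w7.png","dish_1","grip")
circ(p,T,"dish_1",.058)
```

```text
t 17.45 tcp [ 0.4745 -0.2005  0.1577] ytool [-0.     1.     0.001] z [-0.     0.001 -1.   ] cam [ 0.404 -0.201  0.318] w 0.04134179244370479
dish_1 [([0.5111, -0.1228, 0.0502], 0.91), ([0.5101, -0.12, 0.0402], 0.47)]
grip []
circ [ 0.51   -0.1227] r 0.0227 0.72
circ [ 0.4942 -0.1325] r 0.0158 0.63
```

View pics/w7.png

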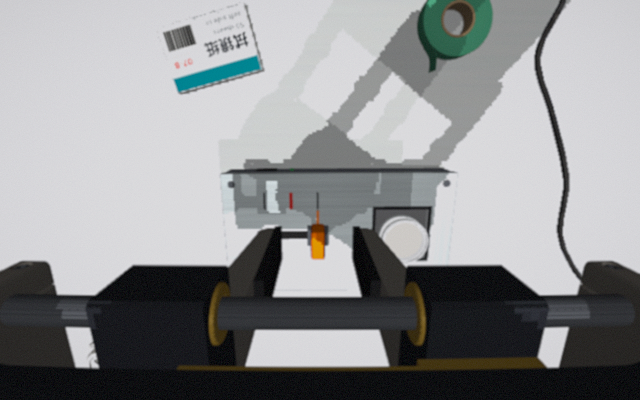

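The stack stands at (403,238) inside the bezel, and the grip at (318,240) is centred between the fingers. Next I'll go down and grasp it.

jog_arm(targets=[[[0.089, -0.002, -0.06], [0, 0, 0], 0.1], [[0.089, -0.002, -0.16], [0, 0, 0], 0.1], [[0.089, -0.002, -0.23], [0, 0, 0], 0.1], [[0.089, -0.002, -0.26], [0, 0, 0], 0.1], [[0.089, -0.002, -0.26], [0, 0, 0], 0.1]], force=30)

```text
t: 18.27
tcp_pos: [0.5099, -0.2021, 0.0537]
tcp_rot: [-0.001, -3.141, -0.001]
force: [-0.4, 0.4, -0.6]
gripper_width: 0.0409
grasp_force: 0.0
```

jog_arm(targets=[[[0, 0, 0], [0, 0, 0], 1], [[0, 0, 0], [0, 0, 0], 1], [[0, 0, 0], [0, 0, 0], 1], [[0, 0, 0], [0, 0, 0], 1], [[0, 0, 0], [0, 0, 0], 1]])

```text
t: 18.9
tcp_pos: [0.5108, -0.2019, 0.0548]
tcp_rot: [0.001, 3.141, 0.001]
force: [1.0, 3.8, 5.9]
gripper_width: 0.0118
grasp_force: 30.0
```

jog_arm(targets=[[[0, -0.012, 0], [0, 0, 0], 1], [[0, -0.025, 0], [0, 0, 0], 1], [[0, -0.038, 0], [0, 0, 0], 1], [[0, -0.05, 0], [0, 0, 0], 1], [[0, -0.062, 0], [0, 0, 0], 1]])

```text
t: 19.52
tcp_pos: [0.5109, -0.2256, 0.0548]
tcp_rot: [0.001, 3.141, 0.005]
force: [0.4, 10.3, 7.5]
gripper_width: 0.0118
grasp_force: 30.0
```

jog_arm(targets=[[[0, 0, 0], [0, 0, 0], 1], [[0, 0, 0], [0, 0, 0], 1], [[0, 0, 0], [0, 0, 0], 1], [[0, 0, 0], [0, 0, 0], 1], [[0, 0, 0], [0, 0, 0], 1]])

```text
t: 20.15
tcp_pos: [0.5109, -0.2255, 0.0548]
tcp_rot: [0.001, 3.141, 0.004]
force: [0.8, 9.0, 8.6]
gripper_width: 0.012
grasp_force: 30.0
```

Run:
```python
from h import *
p,T,s=look("w8.png","grip","dish_1"); circ(p,T,"dish_1",.058); print(s["force"])
p=bot.camera("side");T=T_of(p)
for q in ("grip","dish_1"): print(q,[np.round(w(T,d["centre"]),4) for d in bot.spot_point(p,q)])
```

```text
t 20.15 tcp [ 0.5109 -0.2255  0.0548] ytool [0.    1.    0.003] z [ 0.001  0.003 -1.   ] cam [ 0.44  -0.226  0.215] w 0.011953815793616922
grip [([0.5113, -0.2269, 0.053], 0.92)]
dish_1 [([0.5111, -0.1207, 0.0496], 0.92), ([0.5102, -0.1214, 0.039], 0.64)]
circ [ 0.5094 -0.1226] r 0.0236 0.81
circ [ 0.5023 -0.1325] r 0.0197 0.79
[0.80160691 9.0420498  8.57751123]
grip [array([ 0.5141, -0.225 ,  0.054 ])]
dish_1 [array([ 0.5112, -0.123 ,  0.0355]), array([ 0.5086, -0.1165,  0.0489])]
```

View pics/w8.png

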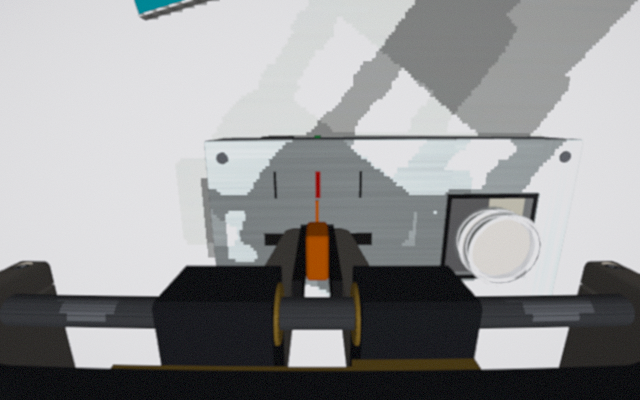

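The pointer at (317,210) lines up with the red mark at (318,185), and the 9 N pull matches half travel. The stack is intact at (498,245), so I'm handing it in.

```bash
python3 -c "
from station import bot
print(bot.finish_job())"
```

```text
the job is handed in; nothing more can be done
None
```

I handed the job in at about 20 s: the dishes are stacked on the window, and the gripper is holding the shutter at the red half-travel mark (9 N spring pull). No verdict came back.

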